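Hang the lamp controller on its desk stand

TASK

The lamp controller is lying on its side next to its desk stand. Roll it over onto its back, so that it lies on the bench with its dial facing up, then hang it on the sloping panel of the stand, right way up: put the round end of the keyhole in its back over the screw head and slide it down the slope until the screw is at the end of the narrow slot. Let go of it, and leave the other things on the bench where they are.

Things in the scene. Friction and masses are not known exactly. Their poses are not given: they have to be found in the camera images.
- controller: Flat-sided grey box 130 x 42 x 56 mm, about 0.4 kg, the only loose thing with a dial. Axes: x along its length to its top end, y from back to front face, z across its width. It starts on a long side, z up, top end roughly away from the robot, back to the robot's right. Origin: centre of that side; the box spans x -65..65, y -21..21, z 0..56 mm. Friction about 0.6: it slides down the panel by itself
- controller_center (a point): centre of the controller's box, (0, 0, 28) mm in its frame: 28 mm above the bench while it lies on its side, 21 mm when it lies on its back. On its back it is 42 mm high without the dial and 56 mm wide between its long sides, where it can be grasped from above
- dial (a point): centre of the dial's top, at (-33, 33, 28) mm in the controller's frame: grey, 27 mm across, 12 mm proud of the front face, near the controller's bottom end. Above it on the front are three small keys (3 mm proud) and, in the top half, a flat window
- keyhole_hole (a point): centre of the keyhole's wide end, in the outer face of the back, at (8, -21, 28) mm in the controller's frame. The back is a 3 mm steel plate over a pocket 10 mm deep, with this one keyhole; the hole is eight-sided, 21 mm across flats, for a screw head of 15 mm
- keyhole_seat (a point): where the screw's axis lies when the controller hangs fully home, in the outer face of the back, at (34, -21, 28) mm in the controller's frame: 26 mm from keyhole_hole towards the top end. The narrow slot is 10 mm wide and ends 3.5 mm beyond this point
- stand: The desk stand, fixed to the bench: one bent sheet of grey-painted steel, 120 mm wide, 142 mm deep and 130 mm high, with a panel that rises away from the robot at 40 degrees from level. Origin: centre of its foot, on the bench; its -x side is the low front edge of the panel, z is up
- panel: The stand's sloping panel, 185 x 120 mm. Origin: on its upper face at the foot of the screw. Axes: x up the slope (40 degrees above level), y level to the left along the panel, z out of the face. The panel spans x -122..63 mm and y -60..60 mm. Hung right way up, the controller's x axis points along this x, its y along this z, and its z along this -y
- screw (a point): foot of the screw's axis on the panel's upper face (the origin of panel). The one screw stands square to the panel: a shank 7 mm across and 5 mm long, then a steel head 15 mm across and 4 mm thick with a bevelled rim, its top 9 mm off the panel. A washer 20 mm across and 0.8 mm thick lies under it
- objective_can: clear canister with a black screw lid holding an objective, 45 mm across and 64 mm tall, loose; origin at the centre of its underside. A bystander
- wipe_pot: white pot with a small white screw lid, 56 mm across and 75 mm tall, loose; origin at the centre of its underside. A bystander
- petri_a: clear lidded dish, 60 mm across and 15 mm high, loose; origin at the centre of its underside. A bystander
- cover_glass_box: small square box, 33 x 33 x 19 mm, loose; origin at the centre of its underside. A bystander
- tape: roll of black tape lying flat, 62 mm across and 19 mm high, loose; origin at the centre of its underside. A bystander

How it is judged:
By the outcome, as a careful person would: the job done as asked, in the order asked, and still so for the second after the job is handed in, with the robot touching nothing.
It also fails if it takes over 61 s, if anything falls off the work surface, if the arm or the gripper's body presses on something with over 40 N, if the wrist force passes 120 N, or if a joint passes its speed limit or range.

ROBOT

A 6-joint arm with a two-finger parallel gripper is mounted at the origin on a cart in front of the work surface, level with it; the furniture and walls round the work are solid. World frame = base frame: x ahead of the robot, y to its left, z up, the work surface at z = 0. Lengths are in mm, angles in rad, forces in N, time in s.
With the tool pointing down it reaches from about 275 to 1000 mm from the base axis. Payload 8.4 kg.
Tool frame: the origin (TCP) lies between the finger pads; the fingertips stand r.tips_ahead ahead of it and the grasp point (between the pads) lies 6 mm ahead of it (r.tips_ahead is the distance from the TCP to the fingertips, in mm); z points along the fingers, y is the line along which they close (so a half turn about z gives the same grasp; the last joint's range is limited). The gripper opens to 85 mm and grips with 20 to 120 N. Pads are 22 mm wide; open, the fingers measure 114 mm over their backs; the gripper's body (76 mm by 85 mm) begins 54 mm behind the grasp point. The pads swing forward as they close: fully open they stand 13 mm farther back than shut.
Start: joints at [-1.293, 0.353, 1.633, -0, 1.155, -0.002], TCP at [172.601, -600.697, 256.281] pointing down, gripper open.
Joint ranges: [-2.63, 2.63], [-0.92, 2.1], [0.06, 2.66], [-1.3, 4.44], [0, 2.69], [-3.02, 3.02]. Speed limits (rad/s): [2.22, 2.22, 2.79, 3.14, 3.14, 3.14].

INTERFACE

Orientations are given as [roll, pitch, yaw] about the fixed x, y, z axes, in that order (R = Rz(yaw) Ry(pitch) Rx(roll)).
In Python, from rig import r gives the robot as it stands.
- The arm moves only by the tool carry_out, never from a script. Its arguments are lists of equal length, an entry for each row: "delta_pos": the shift along the tool's x, y, z in m, a list of three; "rot": the turn, a rotation vector about the tool's x, y, z in degrees, a list of three. A call has 1 to 8 rows; each row is the pose to reach, as a shift and turn from the pose commanded when the call began, along the tool's axes at that moment; what a row does not reach only later rows make up. A row lasts 1/8 s, in which the tool goes at most 62.5 mm and 10.7 degrees, less where a joint would pass 70% of its speed; a pose out of reach is approached as far as the arm can. A call with a gripper value outside its range is refused whole. "claw" is the finger opening in m, from 0 to 0.0854, set as the call begins (left out, the last holds). The fingers move at their own pace and stop on an object; "grip_force" is the grip in N (left out, the last holds). Time passes only in rows, so rows that repeat a pose let the fingers close. It gives the time, the measured TCP pose, the force, the opening and the grip force at its end, in the units of the state.
- r.sense(): the state, without advancing time (a new reading comes with each control period).
- r.grab_frame(name): name is "scene" or "top"; returns the picture (480x640x3 uint8, blue, green, red); there is no depth.
- r.camera_info(name): a dict with "fx", "fy", "cx", "cy" (pixels), "pose" (4x4, takes a point from camera to world coordinates). Camera axes: x right, y down, z forward; pixel columns grow to the right and rows downward; lengths in mm; the calibration is good to about 2 mm. A picture is of the moment at which its call begins. camera_info takes no time and is no camera call.
- r.sign_off(): hands the job in; it is judged then, once.
Trained networks look in the newest picture that a camera, given by its name, has taken for a name from the list of things; names that differ only in an ending like _2 or _b are one class to them, and where a whole thing is asked for, a point or a joint stands for the part that bears it (a point fixed in the world has none). Each returns a list of dicts, best first, with "p" (0 to 1); they miss things now and then, are a little off and sometimes report something else, mostly with a low value. They report only what shows in the picture. A call takes as long as a camera call.
- r.recognise(thing, camera): "box" ([left, top, right, bottom] in pixels, round what is visible of it).
- r.cut_out(thing, camera): "mask" (480x640 bool, what is visible of it) and "box" ([left, top, right, bottom] in pixels, round what is visible of it).
The state is a dict: "clock": time; "qpos": joint angles; "qvel": joint speeds; "joint_efforts": joint torques, N m; "eef_pos": TCP position; "tcp_rot": TCP orientation; "contact_force": force on the tool from outside, world axes, zero at the start; "wrist_torque": the same for the moment, N m; "opening": opening from 0.0 (shut) to 1.0 (fully open); "grasp_force": force on a finger pad.
Only numpy, scipy, OpenCV 4.12 (cv2) and the standard library are available. Lean on these libraries where they do the work, as an engineer would, in place of code of your own. Each camera call takes 0.05 s, during which the arm holds its last target. There are 200 camera calls.

## Working session

There is one attempt and no reset: what is moved stays moved. The work goes in short steps, Python scripts to look and compute and a tool call to move; the robot and the scene stay as the last step left them, time stands still between calls to the robot, and variables do not carry over. Pictures are saved under pics/ and viewed, at most 10 in all, crops included, and the job is handed in when it is done.

Besides the shell and the picture viewer there is one more tool, called after "Emit:" as a command line: name --argument value ..., lists and objects as JSON in quotes. carry_out: Moves the arm, as the interface text tells. Its arguments: {"type":"object","properties":{"delta_pos":{"type":"array","items":{"type":"array","items":{"type":"number"}}},"rot":{"type":"array","items":{"type":"array","items":{"type":"number"}}},"claw":{"type":"number"},"grip_force":{"type":"number"}},"required":["delta_pos","rot"]}

```bash
ls; mkdir -p pics; python3 - <<'E'
from rig import r
import cv2,numpy as np
np.set_printoptions(precision=3,suppress=True)
for c in("scene","top"):
    im=r.grab_frame(c);cv2.imwrite(f"pics/{c}0.png",im)
    i=r.camera_info(c);print(c,i)
s=r.sense();print(s);print(r.tips_ahead)
E
```

```text
pics
scene {'fx': 549.061911373475, 'fy': 549.061911373475, 'cx': 319.51047972710967, 'cy': 233.6817574198103, 'pose': array([[ -0.781,  -0.317,   0.538,  10.344],
       [ -0.624,   0.362,  -0.692, 952.942],
       [  0.025,  -0.877,  -0.481, 564.989],
       [  0.   ,   0.   ,   0.   ,   1.   ]])}
top {'fx': 491.2930499598662, 'fy': 491.2930499598662, 'cx': 322.4515103828269, 'cy': 236.7854440671993, 'pose': array([[   0.009,   -0.983,    0.184,  336.161],
       [  -1.   ,   -0.012,   -0.011,  266.542],
       [   0.013,   -0.184,   -0.983, 1170.036],
       [   0.   ,    0.   ,    0.   ,    1.   ]])}
{'clock': 0.1, 'qpos': array([-1.293,  0.354,  1.634, -0.   ,  1.155, -0.002]), 'qvel': array([ 0.001, -0.001, -0.001, -0.001, -0.002,  0.001]), 'joint_efforts': array([  0.001, -60.636, -34.282,   0.   ,   0.004,   0.   ]), 'eef_pos': array([ 172.49 , -600.312,  255.641]), 'tcp_rot': array([-3.14,  0.  ,  0.28]), 'contact_force': array([-0.426,  1.531, -0.611]), 'wrist_torque': array([ 0.033, -0.018,  0.046]), 'grasp_force': 0.0, 'opening': 1.003343048269464}
25.0
```

View pics/scene0.png

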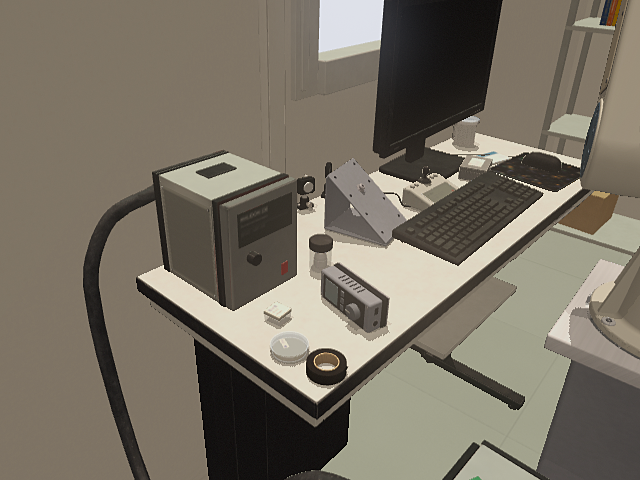

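View pics/top0.png

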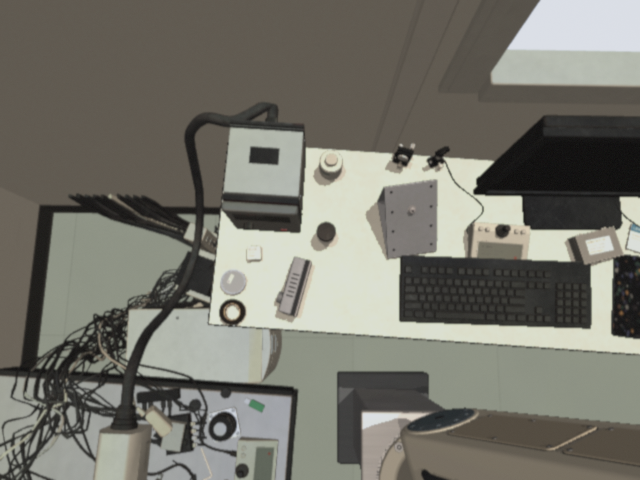

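```bash
cat > h.py <<'E'
from rig import r
import cv2,numpy as np
from scipy.optimize import minimize
from scipy.spatial.transform import Rotation as R
np.set_printoptions(precision=3,suppress=True)
I={c:r.camera_info(c) for c in("scene","top")}
def proj(c,P):
    i=I[c];T=np.linalg.inv(i["pose"]);q=np.atleast_2d(P)@T[:3,:3].T+T[:3,3]
    return np.c_[q[:,0]/q[:,2]*i["fx"]+i["cx"],q[:,1]/q[:,2]*i["fy"]+i["cy"]]
def ray(c,uv):
    i=I[c];d=i["pose"][:3,:3]@[(uv[0]-i["cx"])/i["fx"],(uv[1]-i["cy"])/i["fy"],1];return i["pose"][:3,3],d
def plane(c,uv,z):
    o,d=ray(c,uv);return o+d*(z-o[2])/d[2]
def tri(a,b):
    A=[];B=[]
    for c,uv in(("scene",a),("top",b)):
        o,d=ray(c,uv);d=d/np.linalg.norm(d);M=np.eye(3)-np.outer(d,d);A.append(M);B.append(M@o)
    A=np.vstack(A);B=np.hstack(B);x=np.linalg.lstsq(A,B,rcond=None)[0];return x,np.linalg.norm(A@x-B)
def hullmask(c,P):
    m=np.zeros((480*4,640*4),np.uint8);cv2.fillConvexPoly(m,cv2.convexHull(np.round(proj(c,P)*4+1.5).astype(np.int32)),1)
    return cv2.resize(m.astype(np.float32),(640,480),interpolation=cv2.INTER_AREA)
def fit(masks,pts,x0):
    def cost(x): return sum(1-np.minimum(h,m).sum()/max(np.maximum(h,m).sum(),1) for c,m in masks.items() for h in[hullmask(c,pts(x))])
    x0=np.array(x0,float);S=np.vstack([x0]+[x0+np.eye(3)[k]*[15,15,.2] for k in range(3)])
    o=minimize(cost,x0,method="Nelder-Mead",options=dict(initial_simplex=S,maxiter=200));return o.x,o.fun
def yaw(P,x): 
    c,s=np.cos(x[2]),np.sin(x[2]);return np.array(P)@np.array([[c,s,0],[-s,c,0],[0,0,1]])+[x[0],x[1],0]
E
python3 - <<'E'
from h import *
M={};
for t in("controller","stand"):
    M[t]={}
    for c in I:
        if t=="controller":r.grab_frame(c)
        o=r.cut_out(t,c)
        if o: M[t][c]=o[0]["mask"].astype(np.float32);print(t,c,o[0]["p"],o[0]["box"])
np.savez("m.npz",**{t+c:M[t][c] for t in M for c in M[t]})
box=[(x,y,z) for x in(-65,65) for y in(-21,21) for z in(0,56)]
th=np.linspace(0,2*np.pi,12)
dial=[(-33+13.5*np.cos(a),33,28+13.5*np.sin(a)) for a in th]
p=plane("top",(295,288),28);print(p)
def pts(x): return yaw(box,x)
# remove dial influence: use hull of the box+dial
print(fit(M["controller"],lambda x:yaw(box+dial,x),[p[0],p[1],-.2]))
w=[(x,y,0) for x in(-71,71) for y in(-60,60)]+[(71,y,130) for y in(-60,60)]+[(-71,y,11) for y in(-60,60)]
p=plane("top",(410,220),60);print(p)
print(fit(M["stand"],lambda x:yaw(w,x),[p[0],p[1],0]))
for c in I: print([(o["p"],o["box"]) for o in r.recognise("screw",c)])
for t in("objective_can","wipe_pot","petri_a","cover_glass_box","tape"):
    o=r.recognise(t,"top")
    if o:b=o[0]["box"];print(t,plane("top",((b[0]+b[2])/2,(b[1]+b[3])/2),20))
for c,b in(("scene",(290,130,450,360)),("top",(260,165,450,325))):
    im=cv2.imread(f"pics/{c}0.png")[b[1]:b[3],b[0]:b[2]];cv2.imwrite(f"pics/{c}0z.png",cv2.resize(im,None,fx=3.5 if c=="top" else 2.6,fy=3.5 if c=="top" else 2.6,interpolation=cv2.INTER_CUBIC))
E
```

```text
controller scene 0.74 [320.0, 261.9, 388.0, 333.4]
controller top 0.66 [278.2, 253.0, 314.2, 315.5]
stand scene 0.69 [323.0, 156.4, 409.6, 249.7]
stand top 0.82 [376.9, 178.2, 440.2, 259.8]
[428.88 316.17  28.  ]
(array([432.368, 314.137,  -0.264]), np.float64(0.15219920873641968))
[586.414  51.331  60.   ]
(array([585.398,  49.833,   0.167]), np.float64(0.0982174277305603))
[(0.67, [328.1, 160.3, 407.2, 246.2])]
[(0.66, [387.4, 180.1, 438.6, 256.7])]
objective_can [558.741 248.268  20.   ]
wipe_pot [728.425 230.361  20.   ]
petri_a [436.277 462.785  20.   ]
cover_glass_box [516.738 418.452  20.   ]
tape [370.919 456.628  20.   ]
```

View pics/top0z.png

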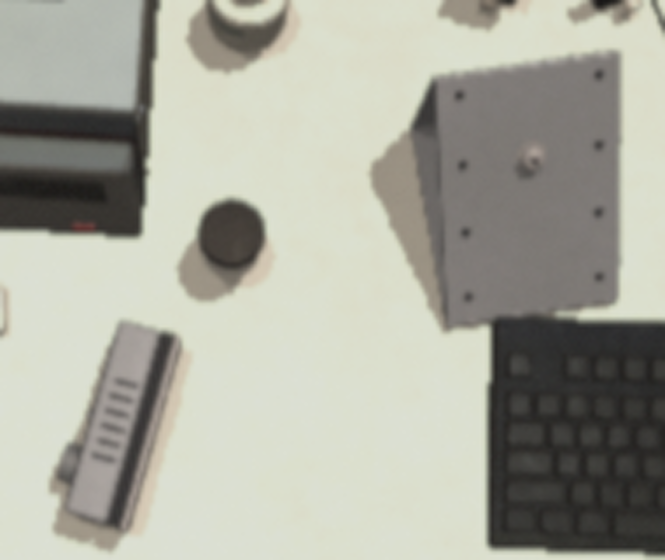

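View pics/scene0z.png

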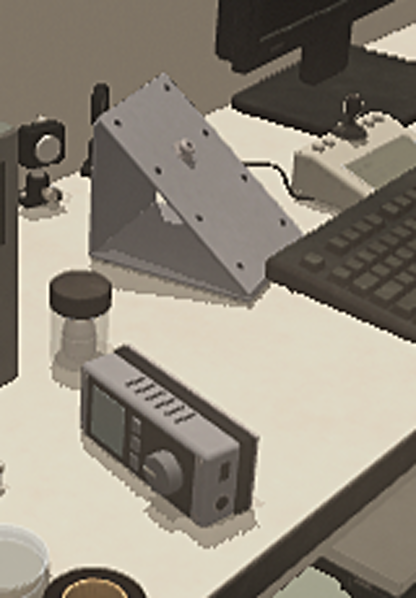

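```bash
cat > p.py <<'E'
from h import *
from scipy.optimize import least_squares
def Z(L,s,ox,oy): return (np.array(L)+.5)/s-.5+[ox,oy]
ts=lambda L:Z(L,3.5,260,165); ss=lambda L:Z(L,2.6,290,130)
a=np.radians(40);c,s=np.cos(a),np.sin(a)
# panel frame -> stand frame: rear top edge panel x=63 at stand x=71?, z=130
def pan(P): P=np.atleast_2d(P)*1.;return np.c_[P[:,0]*c-P[:,2]*s,P[:,1],P[:,0]*s+P[:,2]*c]
PP=[(63,60,0),(63,-60,0),(-122,-60,0),(-122,60,0),(0,0,8)]
tu=ts([(436,76),(620,52),(616,302),(445,328),(532,158)]);su=ss([(95,122),(165,74),(300,238),(250,302),(187,150)])
def res(x): # screw x,y, yaw, z
    W=yaw(pan(PP),x[:3])+[0,0,x[3]]
    return np.r_[(proj("top",W)-tu).ravel(),(proj("scene",W)-su).ravel()]
o=least_squares(res,[590,50,.1,89],loss="soft_l1");print("screw x,y,yaw,z",o.x);print(o.fun.reshape(-1,2))
print("tri head",tri(su[4],tu[4]))
C=[(65,21,56),(65,-21,56),(-65,-21,56),(-65,21,56)];
tc=ts([(122,322),(180,338),(128,528),(70,512)]);sc=ss([(83,363),(125,345),(258,437),(203,470)])
C2=[(-65,21,0),(-65,-21,0),(65,21,0)];sc2=ss([(205,525),(250,512),(83,437)])
def rc(x):
    W=yaw(C,x);return np.r_[(proj("top",W)-tc).ravel(),(proj("scene",np.r_[W,yaw(C2,x)])-np.r_[sc,sc2]).ravel()]
o=least_squares(rc,[430,314,-.2],loss="soft_l1");print("ctrl",o.x);print(o.fun.reshape(-1,2))
E
python3 p.py
```

```text
screw x,y,yaw,z [606.171  53.692   0.156  85.871]
[[-0.432  0.999]
 [ 0.284  0.432]
 [ 0.527 -0.096]
 [ 0.231 -0.39 ]
 [ 0.178  0.783]
 [-0.238 -0.395]
 [-0.914  0.442]
 [ 1.394  0.623]
 [-1.254 -1.145]
 [-0.491 -0.06 ]]
tri head (array([601.713,  52.554,  91.843]), np.float64(1.9693629540352062))
ctrl [431.165 315.382  -0.266]
[[-0.452 -0.53 ]
 [ 0.62  -0.122]
 [-0.544  1.029]
 [-1.97   0.434]
 [-1.364 -0.065]
 [ 1.676 -0.28 ]
 [ 0.511 -0.094]
 [ 1.719 -3.97 ]
 [-1.443  3.184]
 [ 0.66  -1.063]
 [-2.172 -1.839]]
```

```bash
cat >> h.py <<'E'
def go(*goals):
    """goals: (pos mm, Rotation or None); prints delta_pos (m, tool axes) and rotvec (deg) from the sensed pose, rows needed"""
    s=r.sense();p=s["eef_pos"];R0=R.from_euler("xyz",s["tcp_rot"])
    print("at",p,s["tcp_rot"],"q",s["qpos"],"F",s["contact_force"],"open",s["opening"],"t",s["clock"])
    for g,Rg in goals:
        d=R0.inv().apply(np.array(g)-p)/1000;v=(R0.inv()*(Rg if Rg is not None else R0)).as_rotvec(degrees=True)
        print(d,v,"rows %.1f"%max(np.linalg.norm(d)/.0625,np.linalg.norm(v)/10.7))
down=lambda y:R.from_euler("xyz",[np.pi,0,y])
E
python3 -c "
from h import *
go(([452.4,309.6,200],down(-.266)),([452.4,309.6,110],down(-.266)),([452.4,309.6,59],down(-.266)))"
```

```text
at [ 172.627 -600.704  256.319] [ 3.142 -0.     0.28 ] q [-1.293  0.353  1.633  0.     1.155 -0.002] F [ 0.396  0.191 -0.204] open 0.9998823687191561 t 0.75
[ 0.52  -0.798  0.056] [ 0.004 -0.002 31.274] rows 15.3
[ 0.52  -0.798  0.146] [ 0.004 -0.002 31.274] rows 15.4
[ 0.52  -0.798  0.197] [ 0.004 -0.002 31.274] rows 15.6
```

Emit:
carry_out --delta_pos '[[0.26,-0.4,0.02],[0.26,-0.4,0.02],[0.26,-0.4,0.02],[0.26,-0.4,0.02],[0.26,-0.4,0.02],[0.26,-0.4,0.02],[0.26,-0.4,0.02],[0.26,-0.4,0.02]]' --rot '[[0,0,4],[0,0,8],[0,0,12],[0,0,16],[0,0,20],[0,0,24],[0,0,28],[0,0,31.3]]' --claw 0.07 --grip_force 60

```text
clock: 1.75
eef_pos: [312.2, -142.3, 236.5]
tcp_rot: [-3.141, -0.001, -0.268]
contact_force: [-0.0, -0.5, 0.0]
opening: 0.819
grasp_force: 0.0
```

```bash
python3 -c "
from h import *
go(([452.4,309.6,200],down(-.266)),([452.4,309.6,110],down(-.266)),([452.4,309.6,59],down(-.266)))"
```

```text
at [ 312.157 -142.262  236.455] [-3.141 -0.001 -0.268] q [-0.432 -0.088  2.203  0.     1.026  1.406] F [-0.049 -0.543  0.024] open 0.8185375020196147 t 1.75
[ 0.016 -0.473  0.037] [-0.009 -0.049 -0.087] rows 7.6
[ 0.016 -0.473  0.127] [-0.009 -0.049 -0.087] rows 7.8
[ 0.016 -0.473  0.178] [-0.009 -0.049 -0.087] rows 8.1
```

```bash
python3 - <<'E'
from h import *
Rz=lambda a:R.from_euler("z",a);Ry=lambda a:R.from_euler("y",a)
C=None
for q,rot in(([-1.293,.353,1.633,0,1.155,-.002],[np.pi,0,.28]),([-.432,-.088,2.203,0,1.026,1.406],[-3.141,-.001,-.268])):
    A=Rz(q[0])*Ry(q[1]+q[2])*Rz(q[3])*Ry(q[4])*Rz(q[5]);C=A.inv()*R.from_euler("xyz",rot);print(C.as_euler("xyz"))
for th in(0,40,65):
  for flip in(0,np.pi):
    T=R.from_euler("xyz",[np.pi,0,-.266])*R.from_euler("x",th,degrees=True)*Rz(flip)
    a=np.radians(th);w=np.array([452,310])+270*np.sin(a)*np.array([np.sin(-.266),-np.cos(.266)]);q1=np.arctan2(w[1],w[0])
    for s in(1.8,2.1,2.4):
        W=(Rz(q1)*Ry(s)).inv()*T*C.inv();e=W.as_euler("ZYZ");print(th,flip,s,q1,"q456",e,"alt",[e[0]+np.pi,-e[1],e[2]-np.pi])
E
```

```text
[0.001 0.    1.571]
[0.001 0.    1.572]
0 0 1.8 0.6011597390203233 q456 [-0.     1.342  2.437] alt [np.float64(3.1414598193932712), np.float64(-1.3423870256100625), np.float64(-0.7044027110577615)]
0 0 2.1 0.6011597390203233 q456 [-0.     1.042  2.437] alt [np.float64(3.141442835753615), np.float64(-1.042387028550626), np.float64(-0.7043572563002494)]
0 0 2.4 0.6011597390203233 q456 [-0.     0.742  2.437] alt [np.float64(3.141401270640175), np.float64(-0.7423870327872899), np.float64(-0.7042917666464525)]
0 3.141592653589793 1.8 0.6011597390203233 q456 [ 0.     1.341 -0.704] alt [np.float64(3.1417255370316006), np.float64(-1.3407982854750908), np.float64(-3.8460557362704595)]
0 3.141592653589793 2.1 0.6011597390203233 q456 [ 0.     1.041 -0.705] alt [np.float64(3.141742610697119), np.float64(-1.0407982884194793), np.float64(-3.8461012501498546)]
0 3.141592653589793 2.4 0.6011597390203233 q456 [ 0.     0.741 -0.705] alt [np.float64(3.1417843687632034), np.float64(-0.7407982926674426), np.float64(-3.8461669144729447)]
40 0 1.8 0.3373740876141155 q456 [0.673 1.014 1.903] alt [np.float64
[... 1200 characters left out ...]
64(-1.9372410335621586)]
65 0 2.4 0.18837194396139684 q456 [1.579 0.952 0.841] alt [np.float64(4.7210633706494365), np.float64(-0.9515253019953813), np.float64(-2.300905916037708)]
65 3.141592653589793 1.8 0.18837194396139684 q456 [ 1.196  1.066 -1.601] alt [np.float64(4.33750987591942), np.float64(-1.0658739498258223), np.float64(-4.742454289499534)]
65 3.141592653589793 2.1 0.18837194396139684 q456 [ 1.373  0.98  -1.938] alt [np.float64(4.514623188928036), np.float64(-0.9802213882666423), np.float64(-5.079895802355192)]
65 3.141592653589793 2.4 0.18837194396139684 q456 [ 1.581  0.952 -2.302] alt [np.float64(4.72300519943842), np.float64(-0.9518256655120074), np.float64(-5.443625450810597)]
```

Emit:
carry_out --delta_pos '[[0.016,-0.473,0.037],[0.016,-0.473,0.037],[0.016,-0.473,0.037],[0.016,-0.473,0.037],[0.016,-0.473,0.037],[0.016,-0.473,0.037],[0.016,-0.473,0.037],[0.016,-0.473,0.037]]' --rot '[[0,0,0],[0,0,0],[0,0,0],[0,0,0],[0,0,0],[0,0,0],[0,0,0],[0,0,0]]'

```text
clock: 2.75
eef_pos: [452.6, 310.6, 199.1]
tcp_rot: [-3.141, -0.0, -0.265]
contact_force: [0.5, -0.5, 0.2]
opening: 0.822
grasp_force: 0.0
```

Emit:
carry_out --delta_pos '[[0,0,0.05],[0,0,0.1],[0,0,0.12],[0,0,0.14],[0,0,0.141]]' --rot '[[0,0,0],[0,0,0],[0,0,0],[0,0,0],[0,0,0]]'

```text
clock: 3.38
eef_pos: [451.2, 307.1, 57.1]
tcp_rot: [3.14, 0.002, -0.266]
contact_force: [-0.6, -0.1, -0.7]
opening: 0.82
grasp_force: 0.0
```

```bash
python3 -c "
from h import *
go(([452.4,309.6,59],down(-.266)))
a=r.grab_frame('scene')[220:360,260:460];b=r.grab_frame('top')[220:360,210:410]
cv2.imwrite('pics/g1.png',cv2.resize(np.vstack([a,b]),None,fx=2.1*1,fy=2.1,interpolation=cv2.INTER_CUBIC))"
```

```text
at [451.226 307.14   57.098] [ 3.14   0.002 -0.266] q [0.595 0.504 1.941 0.    0.699 2.432] F [-0.611 -0.121 -0.697] open 0.8197852109042588 t 3.375
[ 0.    -0.003 -0.002] [ 0.115  0.1   -0.025] rows 0.1
```

View pics/g1.png

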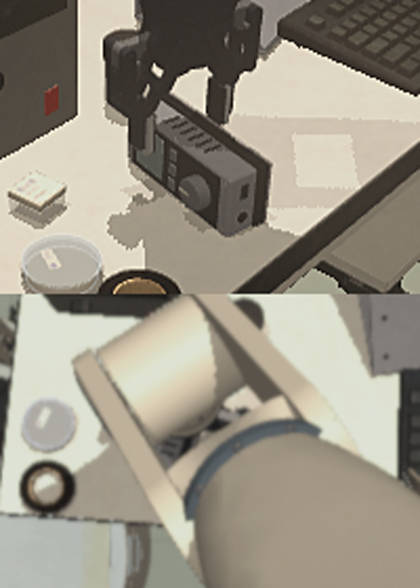

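The scene crop shows the fingers straddling the box at its window part (crop ≈ (180,110)), clear of the dial and keys. Closing.

Emit:
carry_out --delta_pos '[[0,0,0],[0,0,0],[0,0,0],[0,0,0],[0,0,0],[0,0,0]]' --rot '[[0,0,0],[0,0,0],[0,0,0],[0,0,0],[0,0,0],[0,0,0]]' --claw 0.03 --grip_force 60

```text
clock: 4.22
eef_pos: [452.8, 308.1, 59.6]
tcp_rot: [-3.14, -0.001, -0.267]
contact_force: [0.2, -0.7, 6.2]
opening: 0.484
grasp_force: 61.3
```

Emit:
carry_out --delta_pos '[[0,0,-0.03],[0,0,-0.06],[0,0,-0.09],[0,0,-0.1],[0,0,-0.1]]' --rot '[[0,0,0],[0,0,0],[0,0,0],[0,0,0],[0,0,0]]'

```text
clock: 4.85
eef_pos: [452.1, 307.7, 158.6]
tcp_rot: [-3.141, -0.001, -0.266]
contact_force: [-0.0, 0.3, -4.7]
opening: 0.486
grasp_force: 62.5
```

Emit:
carry_out --delta_pos '[[0,0,0],[0,0,0],[0,0,0],[0,0,0],[0,0,0],[0,0,0],[0,0,0],[0,0,0]]' --rot '[[9,0,0],[18,0,0],[27,0,0],[36,0,0],[45,0,0],[54,0,0],[62,0,0],[65,0,0]]'

```text
clock: 5.85
eef_pos: [452.3, 306.9, 157.8]
tcp_rot: [-2.03, -0.001, -0.266]
contact_force: [-2.7, 2.3, -4.9]
opening: 0.483
grasp_force: 63.0
```

```bash
python3 -c "
from h import *
s=r.sense();print(s['grasp_force'],s['wrist_torque'])
Rg=down(-.266)*R.from_euler('x',65,degrees=True)
go(([452,309,47],Rg))
a=r.grab_frame('scene')[180:360,230:470];b=r.grab_frame('top')[200:340,210:450]
cv2.imwrite('pics/g2.png',cv2.resize(np.vstack([a,b]),None,fx=1.8,fy=1.8,interpolation=cv2.INTER_CUBIC))"
```

```text
62.98110254108906 [-0.935  0.252  0.217]
at [452.26  306.948 157.836] [-2.03  -0.001 -0.266] q [0.081 0.52  2.309 1.752 1.029 0.344] F [-2.698  2.275 -4.87 ] open 0.4827151593084992 t 5.85
[-0.001  0.098  0.051] [ 1.328 -0.026  0.019] rows 1.8
```

View pics/g2.png

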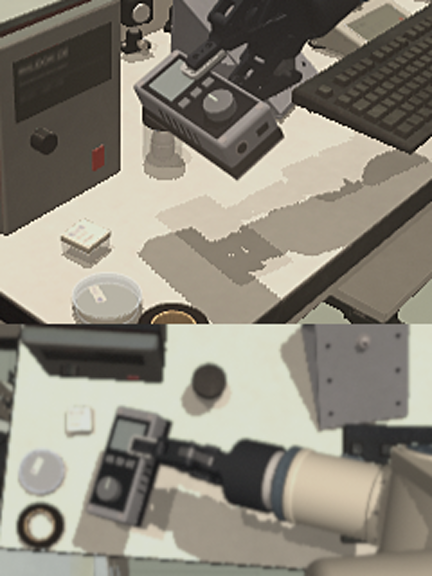

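Emit:
carry_out --delta_pos '[[0,0.03,0.014],[0,0.06,0.028],[0,0.08,0.0373],[0,0.09,0.042],[0,0.095,0.0443],[0,0.097,0.0452],[0,0.097,0.0452]]' --rot '[[0,0,0],[0,0,0],[0,0,0],[0,0,0],[0,0,0],[0,0,0],[0,0,0]]'

```text
clock: 6.82
eef_pos: [451.2, 305.1, 51.8]
tcp_rot: [-2.033, 0.002, -0.264]
contact_force: [-0.4, 0.4, -2.5]
opening: 0.482
grasp_force: 63.1
```

Emit:
carry_out --delta_pos '[[0,0.0018,0.0008],[0,0.0036,0.0017],[0,0.0036,0.0017]]' --rot '[[0,0,0],[0,0,0],[0,0,0]]'

```text
clock: 7.2
eef_pos: [451.0, 304.9, 47.3]
tcp_rot: [-2.033, 0.002, -0.264]
contact_force: [-1.0, -0.3, -3.7]
opening: 0.483
grasp_force: 63.1
```

Emit:
carry_out --delta_pos '[[0,0.0013,0.0007],[0,0.0013,0.0007]]' --rot '[[0,0,0],[0,0,0]]'

```text
clock: 7.45
eef_pos: [451.1, 305.0, 45.8]
tcp_rot: [-2.033, 0.002, -0.264]
contact_force: [0.1, 0.9, -2.7]
opening: 0.482
grasp_force: 63.2
```

Emit:
carry_out --delta_pos '[[0,0.0018,0.0009],[0,0.0018,0.0009]]' --rot '[[0,0,0],[0,0,0]]'

```text
clock: 7.7
eef_pos: [451.2, 305.4, 45.3]
tcp_rot: [-2.029, 0.002, -0.264]
contact_force: [-2.8, -1.5, 7.0]
opening: 0.482
grasp_force: 64.0
```

Emit:
carry_out --delta_pos '[[0,-0.003,0],[0,-0.004,0],[0,-0.004,0]]' --rot '[[0,0,0],[0,0,0],[0,0,0]]' --claw 0.05

```text
clock: 8.07
eef_pos: [451.6, 306.7, 47.5]
tcp_rot: [-2.033, 0.002, -0.264]
contact_force: [0.3, -0.6, -0.5]
opening: 0.587
grasp_force: 0.5
```

Emit:
carry_out --delta_pos '[[0,0.0044,-0.009],[0,0.0089,-0.018],[0,0.0133,-0.027],[0,0.0178,-0.036],[0,0.0265,-0.054],[0,0.036,-0.073],[0,0.036,-0.073]]' --rot '[[0,0,0],[0,0,0],[0,0,0],[0,0,0],[0,0,0],[0,0,0],[0,0,0]]'

```text
clock: 8.95
eef_pos: [430.5, 226.8, 47.8]
tcp_rot: [-2.033, 0.003, -0.267]
contact_force: [0.3, -0.8, -0.3]
opening: 0.581
grasp_force: 0.0
```

```bash
python3 -c "
from h import *
go(([452,210,200],None))
a=r.grab_frame('scene')[180:360,230:470];b=r.grab_frame('top')[200:340,210:450]
cv2.imwrite('pics/g3.png',cv2.resize(np.vstack([a,b]),None,fx=1.8,fy=1.8,interpolation=cv2.INTER_CUBIC))"
```

```text
at [430.504 226.77   47.764] [-2.033  0.003 -0.267] q [-0.137  0.813  2.318  1.694  1.107  0.014] F [ 0.288 -0.837 -0.308] open 0.5813123110516163 t 8.95
[ 0.025 -0.132 -0.077] [0. 0. 0.] rows 2.5
```

View pics/g3.png

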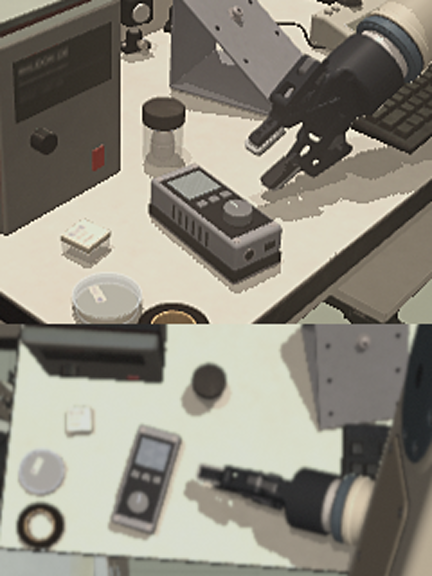

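The controller lies on its back, dial up (top crop around (147,480)). Measuring its new pose.

```bash
python3 - <<'E'
from h import *
M={}
for c in I:
    o=r.cut_out("controller",c)
    if o: M[c]=o[0]["mask"].astype(np.float32);print(c,o[0]["p"],o[0]["box"])
box=[(x,y,z) for x in(-65,65) for y in(-28,28) for z in(0,42)]
th=np.linspace(0,2*np.pi,16);dial=[(-33+13.5*np.cos(a),13.5*np.sin(a),54) for a in th]
x,f=fit(M,lambda x:yaw(box+dial,x),[431,315,-.26]);print("both",x,f)
for c in M: print(c,fit({c:M[c]},lambda x:yaw(box+dial,x),x))
D=[(o[0]["box"],o[0]["p"]) for c in I for o in[r.recognise("dial",c)] if o];print(D)
if len(D)==2:
    m=[np.array([(b[0]+b[2])/2,(b[1]+b[3])/2]) for b,_ in D];print("dial tri",tri(*m),"exp",yaw([(-33,0,50)],x))
a,w=x[2],x
go(([452,210,200],None),(np.r_[yaw([(8,0,0)],x)[0,:2],200],down(a)))
E
```

```text
scene 0.63 [311.4, 269.6, 387.5, 339.7]
top 0.92 [272.2, 254.0, 311.2, 318.0]
both [433.461 325.234  -0.272] 0.09946447610855103
scene (array([434.588, 323.468,  -0.268]), np.float64(0.03607654571533203))
top (array([434.064, 325.968,  -0.272]), np.float64(0.04424482583999634))
[([312.1, 271.5, 387.4, 339.9], 0.91), ([271.3, 257.6, 312.4, 318.0], 0.87)]
dial tri (array([430.215, 324.062,  14.778]), np.float64(0.2100051096243905)) exp [[401.672 334.091  50.   ]]
at [430.167 228.574  47.793] [-2.033  0.002 -0.263] q [-0.133  0.813  2.318  1.695  1.107  0.014] F [ 0.243 -0.288  0.51 ] open 0.5835976771697552 t 9.25
[ 0.026 -0.131 -0.079] [0. 0. 0.] rows 2.5
[-0.014 -0.178  0.016] [-63.517   0.377   0.364] rows 5.9
```

Emit:
carry_out --delta_pos '[[0.01,-0.05,-0.03],[0.02,-0.1,-0.06],[0.026,-0.131,-0.079],[0.026,-0.131,-0.079],[0.026,-0.131,-0.079],[0.0,-0.15,-0.03],[-0.014,-0.178,0.016],[-0.014,-0.178,0.016]]' --rot '[[0,0,0],[-8,0,0],[-18,0,0],[-28,0,0],[-38,0,0],[-48,0,0],[-58,0,0],[-64,0,0]]' --claw 0.08

```text
clock: 10.25
eef_pos: [438.8, 307.3, 197.2]
tcp_rot: [-2.895, 0.042, -0.248]
contact_force: [0.3, -1.4, -0.1]
opening: 0.938
grasp_force: 0.0
```

```bash
python3 -c "
from h import *
X=[434.2,324.8,-.27];p=yaw([(8,0,0)],X)[0,:2]
go((np.r_[p,80],down(-.27)),(np.r_[p,33],down(-.27)))"
```

```text
at [438.752 307.349 197.208] [-2.895  0.042 -0.248] q [0.484 0.227 1.984 0.291 0.815 2.119] F [ 0.286 -1.364 -0.142] open 0.9384062167219998 t 10.25
[0.004 0.013 0.117] [-14.102   2.568   0.966] rows 1.9
[0.006 0.025 0.163] [-14.102   2.568   0.966] rows 2.6
```

Emit:
carry_out --delta_pos '[[0.002,0.007,0.06],[0.004,0.013,0.11],[0.004,0.013,0.11],[0.004,0.013,0.11]]' --rot '[[-7,1.3,0.5],[-14,2.5,1],[-14,2.5,1],[-14,2.5,1]]'

```text
clock: 10.75
eef_pos: [442.0, 320.9, 87.8]
tcp_rot: [-3.134, 0.003, -0.27]
contact_force: [0.2, 0.0, 1.3]
opening: 0.938
grasp_force: 0.0
```

```bash
python3 -c "
from h import *
X=[434.2,324.8,-.27];p=yaw([(8,0,0)],X)[0,:2]
go((np.r_[p,80],down(-.27)),(np.r_[p,33],down(-.27)))"
```

```text
at [442.047 320.856  87.797] [-3.134  0.003 -0.27 ] q [0.621 0.452 1.933 0.01  0.753 2.454] F [0.169 0.048 1.306] open 0.9382119742852072 t 10.75
[-0.001 -0.002  0.008] [-0.407  0.184  0.023] rows 0.1
[-0.    -0.001  0.055] [-0.407  0.184  0.023] rows 0.9
```

Emit:
carry_out --delta_pos '[[0,-0.002,0.02],[0,-0.002,0.04],[0,-0.002,0.053],[0,-0.002,0.055],[0,-0.002,0.055]]' --rot '[[-0.4,0.2,0],[-0.4,0.2,0],[-0.4,0.2,0],[-0.4,0.2,0],[-0.4,0.2,0]]'

```text
clock: 11.38
eef_pos: [443.2, 322.8, 32.4]
tcp_rot: [3.141, -0.001, -0.271]
contact_force: [-0.4, 0.1, -0.4]
opening: 0.933
grasp_force: 0.0
```

Emit:
carry_out --delta_pos '[[0,0,0],[0,0,0],[0,0,0],[0,0,0],[0,0,0]]' --rot '[[0,0,0],[0,0,0],[0,0,0],[0,0,0],[0,0,0]]' --claw 0.045 --grip_force 60

```text
clock: 12.0
eef_pos: [443.3, 323.1, 32.8]
tcp_rot: [3.141, -0.002, -0.271]
contact_force: [-0.7, -1.6, 5.3]
opening: 0.644
grasp_force: 64.2
```

```bash
python3 -c "
from h import *
s=r.sense();print(s['grasp_force'])
go()"
```

```text
64.17178486502962
at [443.277 323.058  32.766] [ 3.141 -0.002 -0.271] q [ 0.628  0.547  1.944 -0.003  0.65   2.472] F [-0.731 -1.582  5.312] open 0.6435549581833064 t 12.0
```

```bash
cat >> h.py <<'E'
S=np.array([607,53.7,88.]);psi=.16
Rp=R.from_euler("z",psi)*R.from_euler("y",-40,degrees=True);Rg=Rp*R.from_euler("x",np.pi)
tcp=lambda gap,dx=0,dy=0,hc=9.2:S+Rp.apply([hc-8+dx,dy,32.8+gap])
def rel():
    s=r.sense();print("panel-frame TCP-goal(x,y,gap):",Rp.inv().apply(s["eef_pos"]-tcp(0)),"F panel",Rp.inv().apply(s["contact_force"]),"rot err",(Rg.inv()*R.from_euler("xyz",s["tcp_rot"])).as_rotvec(degrees=True),s["grasp_force"],s["clock"])
E
python3 -c "
from h import *
print(tcp(45),tcp(0));go(([443,323,200],None),([470,250,235],None),(tcp(60),Rg))"
```

```text
[558.537  45.879 148.37 ] [587.093  50.487 113.898]
at [443.277 323.058  32.766] [ 3.141 -0.002 -0.271] q [ 0.628  0.547  1.944 -0.003  0.65   2.472] F [-0.731 -1.582  5.312] open 0.6435549581833064 t 12.0
[ 0.     0.    -0.167] [0. 0. 0.] rows 2.7
[ 0.046  0.063 -0.202] [0. 0. 0.] rows 3.5
[ 0.177  0.24  -0.127] [  8.674  39.278 -23.63 ] rows 5.2
```

Emit:
carry_out --delta_pos '[[0,0,-0.05],[0,0,-0.1],[0,0,-0.15],[0.02,0.03,-0.2],[0.046,0.063,-0.202],[0.046,0.063,-0.202]]' --rot '[[0,0,0],[0,0,0],[0,0,0],[0,0,0],[1,4,-3],[2,8,-5]]'

```text
clock: 12.75
eef_pos: [471.1, 248.1, 235.1]
tcp_rot: [-3.114, -0.145, -0.186]
contact_force: [-0.9, 1.0, -3.9]
opening: 0.643
grasp_force: 66.6
```

```bash
python3 -c "
from h import *
go((tcp(90),Rg),(tcp(50),Rg))"
```

```text
at [471.058 248.119 235.065] [-3.114 -0.145 -0.186] q [ 0.526  0.173  1.938 -0.094  0.904  2.334] F [-0.878  1.    -3.923] open 0.6425172587094591 t 12.75
[0.088 0.194 0.06 ] [  6.681  31.085 -18.759] rows 3.5
[0.107 0.186 0.094] [  6.681  31.085 -18.759] rows 3.8
```

Emit:
carry_out --delta_pos '[[0.022,0.05,0.015],[0.044,0.1,0.03],[0.066,0.145,0.045],[0.088,0.194,0.06],[0.088,0.194,0.06],[0.088,0.194,0.06]]' --rot '[[1.7,7.7,-4.7],[3.3,15.5,-9.4],[5,23,-14],[6.7,31,-18.8],[6.7,31,-18.8],[6.7,31,-18.8]]'

```text
clock: 13.5
eef_pos: [518.5, 70.1, 183.7]
tcp_rot: [-3.12, -0.624, 0.135]
contact_force: [0.7, 0.7, -3.5]
opening: 0.647
grasp_force: 66.7
```

```bash
python3 -c "
from h import *
rel();go((tcp(40),Rg),(tcp(14),Rg))
a=r.grab_frame('scene')[110:270,250:450];b=r.grab_frame('top')[150:290,320:520]
cv2.imwrite('pics/g4.png',cv2.resize(np.vstack([a,b]),None,fx=1.9,fy=1.9,interpolation=cv2.INTER_CUBIC))"
```

```text
panel-frame TCP-goal(x,y,gap): [-4.626 30.258 94.973] F panel [-1.626  0.577 -3.226] rot err [ 0.383 -4.216  1.179] 66.74564256947633 13.5
at [518.507  70.069 183.677] [-3.12  -0.624  0.135] q [0.109 0.116 2.33  0.479 0.081 1.072] F [ 0.726  0.701 -3.516] open 0.646686740320117 t 13.5
[0.009 0.03  0.054] [-0.383  4.216 -1.179] rows 1.0
[0.011 0.031 0.08 ] [-0.383  4.216 -1.179] rows 1.4
```

View pics/g4.png

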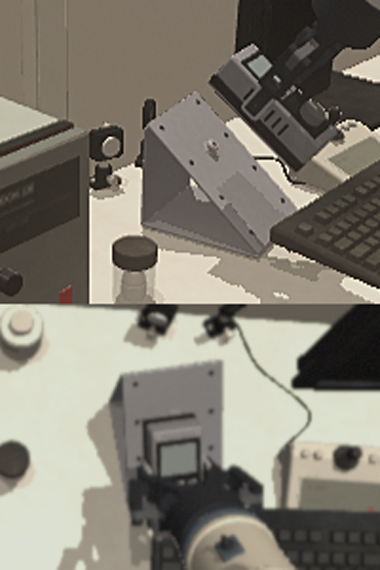

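The scene crop shows the controller held at the panel's tilt above and right of the screw (crop (212,147)). Moving closer.

Emit:
carry_out --delta_pos '[[0.004,0.015,0.02],[0.009,0.03,0.04],[0.009,0.03,0.054],[0.009,0.03,0.054],[0.009,0.03,0.054]]' --rot '[[-0.2,2,-0.6],[-0.4,4.2,-1.2],[-0.4,4.2,-1.2],[-0.4,4.2,-1.2],[-0.4,4.2,-1.2]]'

```text
clock: 14.22
eef_pos: [535.9, 75.9, 158.4]
tcp_rot: [-3.069, -0.645, 0.149]
contact_force: [0.3, -0.4, -4.2]
opening: 0.647
grasp_force: 66.7
```

```bash
python3 -c "
from h import *
rel();go((tcp(40),Rg),(tcp(14),Rg))"
```

```text
panel-frame TCP-goal(x,y,gap): [-7.06  33.221 63.96 ] F panel [-2.547 -0.446 -3.345] rot err [ 3.763 -3.02   0.584] 66.74458685354693 14.225
at [535.874  75.873 158.356] [-3.069 -0.645  0.149] q [ 0.066  0.206  2.325  1.795  0.125 -0.293] F [ 0.267 -0.408 -4.199] open 0.6467398039551622 t 14.225
[0.009 0.035 0.021] [-3.763  3.02  -0.584] rows 0.7
[0.01  0.036 0.047] [-3.763  3.02  -0.584] rows 1.0
```

Emit:
carry_out --delta_pos '[[0.009,0.035,0.021],[0.009,0.035,0.021],[0.009,0.035,0.021],[0.009,0.035,0.021],[0.009,0.035,0.021],[0.009,0.035,0.021],[0.009,0.035,0.021],[0.009,0.035,0.021]]' --rot '[[-3.8,3,-0.6],[-3.8,3,-0.6],[-3.8,3,-0.6],[-3.8,3,-0.6],[-3.8,3,-0.6],[-3.8,3,-0.6],[-3.8,3,-0.6],[-3.8,3,-0.6]]'

```text
clock: 15.22
eef_pos: [562.0, 45.9, 145.4]
tcp_rot: [3.141, -0.698, 0.16]
contact_force: [-0.6, 0.1, -2.2]
opening: 0.647
grasp_force: 66.6
```

```bash
python3 -c "
from h import *
rel();go((tcp(40),Rg),(tcp(14),Rg))"
```

```text
panel-frame TCP-goal(x,y,gap): [ 0.695 -0.579 40.495] F panel [-1.853  0.219 -1.272] rot err [-0.042  0.011 -0.01 ] 66.62563667390714 15.225
at [562.014  45.853 145.365] [ 3.141 -0.698  0.16 ] q [ 0.033  0.273  2.321  2.637  0.167 -1.169] F [-0.629  0.121 -2.165] open 0.6467966644518565 t 15.225
[-0.001 -0.001  0.   ] [ 0.042 -0.011  0.01 ] rows 0.0
[-0.001 -0.001  0.026] [ 0.042 -0.011  0.01 ] rows 0.4
```

Emit:
carry_out --delta_pos '[[-0.001,-0.001,0.013],[-0.001,-0.001,0.026],[-0.001,-0.001,0.028],[-0.001,-0.001,0.028]]' --rot '[[0,0,0],[0,0,0],[0,0,0],[0,0,0]]'

```text
clock: 15.72
eef_pos: [578.6, 49.5, 123.1]
tcp_rot: [3.141, -0.698, 0.16]
contact_force: [-0.4, 0.7, -3.1]
opening: 0.645
grasp_force: 66.6
```

Emit:
carry_out --delta_pos '[[0,0,0.002],[0,0,0.004],[0,0,0.006],[0,0,0.006]]' --rot '[[0,0,0],[0,0,0],[0,0,0],[0,0,0]]'

```text
clock: 16.23
eef_pos: [582.7, 50.1, 118.4]
tcp_rot: [3.141, -0.698, 0.16]
contact_force: [-0.2, 0.3, -2.6]
opening: 0.646
grasp_force: 66.6
```

```bash
python3 -c "
from h import *
rel()
a=r.grab_frame('scene')[110:270,250:450];b=r.grab_frame('top')[150:290,320:520]
cv2.imwrite('pics/g5.png',cv2.resize(np.vstack([a,b]),None,fx=1.9,fy=1.9,interpolation=cv2.INTER_CUBIC))"
```

```text
panel-frame TCP-goal(x,y,gap): [-0.438  0.281  6.298] F panel [-1.786  0.374 -1.937] rot err [-0.052 -0.003 -0.006] 66.63619096092589 16.225
```

Emit:
carry_out --delta_pos '[[0,0,0.001],[0,0,0.002],[0,0,0.002]]' --rot '[[0,0,0],[0,0,0],[0,0,0]]'

```text
clock: 16.7
eef_pos: [584.0, 50.3, 116.9]
tcp_rot: [3.141, -0.698, 0.16]
contact_force: [-0.2, 0.4, -3.5]
opening: 0.649
grasp_force: 66.6
```

Emit:
carry_out --delta_pos '[[0,0,0.001],[0,0,0.002],[0,0,0.002]]' --rot '[[0,0,0],[0,0,0],[0,0,0]]'

```text
clock: 17.08
eef_pos: [584.5, 50.3, 116.2]
tcp_rot: [3.141, -0.699, 0.16]
contact_force: [-15.0, -3.5, 16.4]
opening: 0.647
grasp_force: 69.7
```

```bash
python3 -c "
from h import *
rel()"
```

```text
panel-frame TCP-goal(x,y,gap): [-0.454  0.274  3.445] F panel [-1.27  -1.103 22.44 ] rot err [-0.057  0.066 -0.004] 69.66435148380697 17.075
```

```bash
python3 -c "
from h import *
s=r.sense();print('torque tool',Rg.inv().apply(s['wrist_torque']))
for k in range(1):
    a=r.grab_frame('scene')[130:260,300:440];b=r.grab_frame('top')[160:270,360:460]
    a=cv2.resize(a,None,fx=4.2,fy=4.2,interpolation=cv2.INTER_CUBIC)
    cv2.imwrite('pics/g6.png',a)"
```

```text
torque tool [ 0.439 -0.398 -0.022]
```

View pics/g6.png

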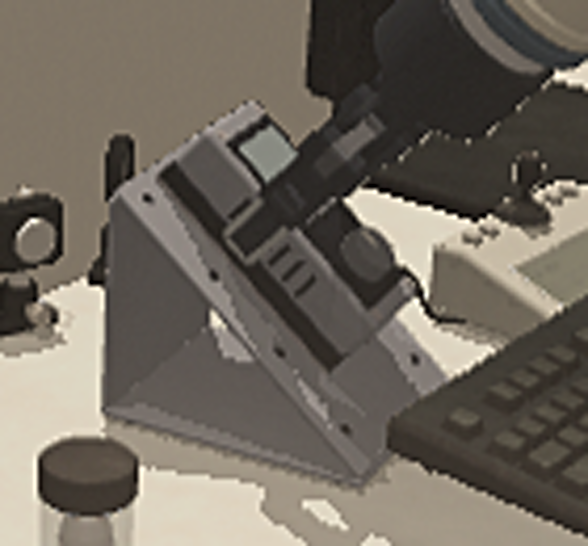

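Emit:
carry_out --delta_pos '[[0.001,0,-0.0004],[0.002,0,-0.0004],[0.002,0,-0.0004]]' --rot '[[0,0,0],[0,0,0],[0,0,0]]'

```text
clock: 17.55
eef_pos: [584.5, 50.3, 116.3]
tcp_rot: [3.14, -0.695, 0.16]
contact_force: [-11.8, -3.7, 6.2]
opening: 0.647
grasp_force: 68.4
```

```bash
python3 -c "
from h import *
rel()"
```

```text
panel-frame TCP-goal(x,y,gap): [-0.411  0.262  3.488] F panel [-5.394 -1.737 12.63 ] rot err [-0.068 -0.167 -0.002] 68.44250009023199 17.55
```

Emit:
carry_out --delta_pos '[[0.001,0,0],[0.002,0,0],[0.002,0,0]]' --rot '[[0,0,0],[0,0,0],[0,0,0]]'

```text
clock: 17.92
eef_pos: [584.9, 50.4, 116.7]
tcp_rot: [3.14, -0.693, 0.16]
contact_force: [-15.5, -3.2, 4.0]
opening: 0.645
grasp_force: 68.5
```

```bash
python3 -c "
from h import *
rel()"
```

```text
panel-frame TCP-goal(x,y,gap): [0.191 0.259 3.541] F panel [-9.506 -0.722 13.206] rot err [-0.076 -0.309 -0.003] 68.48861657368616 17.925
```

Emit:
carry_out --delta_pos '[[0.001,0,0],[0.002,0,0],[0.002,0,0]]' --rot '[[0,0,0],[0,0,0],[0,0,0]]'

```text
clock: 18.3
eef_pos: [585.6, 50.5, 117.4]
tcp_rot: [3.14, -0.691, 0.16]
contact_force: [-16.9, -3.5, 2.3]
opening: 0.645
grasp_force: 68.6
```

```bash
python3 -c "
from h import *
rel()"
```

```text
panel-frame TCP-goal(x,y,gap): [1.148 0.281 3.592] F panel [-11.707  -0.725  12.837] rot err [-0.081 -0.415 -0.008] 68.55499397986932 18.3
```

Emit:
carry_out --delta_pos '[[-0.004,0,-0.0003],[-0.008,0,-0.0003],[-0.011,0,-0.0003],[-0.014,0,-0.0003],[-0.014,0,-0.0003]]' --rot '[[0,0,0],[0,0,0],[0,0,0],[0,0,0],[0,0,0]]'

```text
clock: 18.92
eef_pos: [581.8, 49.8, 114.2]
tcp_rot: [3.141, -0.707, 0.16]
contact_force: [-7.1, -0.4, 21.3]
opening: 0.647
grasp_force: 69.5
```

```bash
python3 -c "
from h import *
rel()"
```

```text
panel-frame TCP-goal(x,y,gap): [-3.871  0.179  3.706] F panel [ 8.258  0.7   20.813] rot err [-0.042  0.53  -0.005] 69.53077008831315 18.925
```

Emit:
carry_out --delta_pos '[[-0.003,0,-0.0005],[-0.006,0,-0.0005],[-0.008,0,-0.0005],[-0.008,0,-0.0005]]' --rot '[[0,0,0],[0,0,0],[0,0,0],[0,0,0]]'

```text
clock: 19.42
eef_pos: [575.1, 48.8, 109.0]
tcp_rot: [3.141, -0.706, 0.16]
contact_force: [-4.7, -1.0, 16.5]
opening: 0.646
grasp_force: 69.0
```

```bash
python3 -c "
from h import *
rel()"
```

```text
panel-frame TCP-goal(x,y,gap): [-12.381   0.211   4.019] F panel [ 6.954 -0.205 15.731] rot err [-0.043  0.478 -0.008] 68.9622764402884 19.425
```

Emit:
carry_out --delta_pos '[[0,0,-0.001],[0,0,-0.002],[0,0,-0.003]]' --rot '[[0,0,0],[0,0,0],[0,0,0]]'

```text
clock: 19.8
eef_pos: [570.7, 48.1, 107.9]
tcp_rot: [3.141, -0.697, 0.16]
contact_force: [15.5, 2.4, -22.5]
opening: 0.645
grasp_force: 68.7
```

```bash
python3 -c "
from h import *
rel()"
```

```text
panel-frame TCP-goal(x,y,gap): [-16.519   0.25    6.011] F panel [ -2.464  -0.119 -27.258] rot err [-0.052 -0.049 -0.012] 68.71435595909134 19.8
```

The lift test meets −27 N after 2 mm: the plate is captured under the screw head. Relaxing and sliding down.

Emit:
carry_out --delta_pos '[[0,0,0.0015],[-0.002,0,0.002],[-0.005,0,0.002],[-0.005,0,0.002]]' --rot '[[0,0,0],[0,0,0],[0,0,0],[0,0,0]]'

```text
clock: 20.3
eef_pos: [567.4, 47.6, 103.2]
tcp_rot: [3.141, -0.697, 0.16]
contact_force: [-0.8, 0.4, -3.6]
opening: 0.645
grasp_force: 71.2
```

```bash
python3 -c "
from h import *
rel()"
```

```text
panel-frame TCP-goal(x,y,gap): [-22.111   0.28    4.65 ] F panel [-2.869  0.489 -2.307] rot err [-0.053 -0.05   0.004] 71.17170032410286 20.3
```

Emit:
carry_out --delta_pos '[[-0.001,0,0],[-0.002,0,0],[-0.003,0,0],[-0.003,0,0]]' --rot '[[0,0,0],[0,0,0],[0,0,0],[0,0,0]]'

```text
clock: 20.8
eef_pos: [565.6, 47.3, 101.6]
tcp_rot: [3.141, -0.698, 0.16]
contact_force: [0.1, 0.3, -3.6]
opening: 0.646
grasp_force: 71.2
```

Emit:
carry_out --delta_pos '[[-0.001,0,0],[-0.002,0,0],[-0.002,0,0]]' --rot '[[0,0,0],[0,0,0],[0,0,0]]'

```text
clock: 21.18
eef_pos: [564.4, 47.1, 100.6]
tcp_rot: [3.141, -0.699, 0.16]
contact_force: [1.2, 0.2, -2.9]
opening: 0.645
grasp_force: 71.2
```

```bash
python3 -c "
from h import *
rel()"
```

```text
panel-frame TCP-goal(x,y,gap): [-26.091   0.265   4.547] F panel [-0.912  0.022 -3.019] rot err [-0.052  0.04  -0.008] 71.17631965724286 21.175
```

Emit:
carry_out --delta_pos '[[-0.001,0,0],[-0.002,0,0],[-0.002,0,0]]' --rot '[[0,0,0],[0,0,0],[0,0,0]]'

```text
clock: 21.55
eef_pos: [564.1, 47.0, 100.2]
tcp_rot: [3.141, -0.702, 0.16]
contact_force: [5.3, 1.4, 0.4]
opening: 0.643
grasp_force: 71.2
```

```bash
python3 -c "
from h import *
rel()"
```

```text
panel-frame TCP-goal(x,y,gap): [-26.629   0.222   4.451] F panel [ 4.44   0.54  -3.208] rot err [-0.049  0.197 -0.012] 71.23717681460221 21.55
```

Emit:
carry_out --delta_pos '[[0.0015,0,0.0006],[0.0015,0,0.0006]]' --rot '[[0,0,0],[0,0,0]]'

```text
clock: 21.8
eef_pos: [564.4, 47.1, 100.1]
tcp_rot: [3.141, -0.699, 0.16]
contact_force: [0.4, 0.5, 4.9]
opening: 0.646
grasp_force: 72.5
```

Emit:
carry_out --delta_pos '[[0,0,0],[0,0,0],[0,0,0],[0,0,0]]' --rot '[[0,0,0],[0,0,0],[0,0,0],[0,0,0]]' --claw 0.076

```text
clock: 22.3
eef_pos: [564.0, 47.0, 99.5]
tcp_rot: [3.141, -0.698, 0.16]
contact_force: [-0.2, -0.9, -0.5]
opening: 0.894
grasp_force: 0.0
```

Emit:
carry_out --delta_pos '[[0,0,-0.01],[0,0,-0.03],[0,0,-0.06],[0,0,-0.1],[0,0,-0.14],[0,0,-0.14],[0,0,-0.14]]' --rot '[[0,0,0],[0,0,0],[0,0,0],[0,0,0],[0,0,0],[0,0,0],[0,0,0]]'

```text
clock: 23.18
eef_pos: [480.4, 37.5, 199.7]
tcp_rot: [-3.13, -0.696, 0.16]
contact_force: [-0.3, 1.1, 0.5]
opening: 0.889
grasp_force: 0.0
```

```bash
python3 -c "
from h import *
go()
a=r.grab_frame('scene')[130:270,290:450];b=r.grab_frame('top')[150:290,340:500]
cv2.imwrite('pics/g7.png',cv2.resize(np.vstack([a,b]),None,fx=2.1,fy=2.1,interpolation=cv2.INTER_CUBIC))
M={c:r.cut_out('controller',c)[0]['mask'].astype(np.float32) for c in ('scene','top')}
box=np.array([(x,y,z) for x in(-65,65) for y in(-28,28) for z in(0,42)],float)
th=np.linspace(0,2*np.pi,16);dial=[(-33+13.5*np.cos(a),13.5*np.sin(a),54) for a in th]
B=np.vstack([box,dial])
for c in M: print(c,fit({c:M[c]},lambda x:S+Rp.apply(yaw(B,x))+Rp.apply([0,0,1]),[-34,0,0]))
print(fit(M,lambda x:S+Rp.apply(yaw(B,x))+Rp.apply([0,0,1]),[-34,0,0]))"
```

```text
at [480.435  37.474 199.705] [-3.13  -0.696  0.16 ] q [-0.     0.018  2.434  1.563  0.114 -0.115] F [-0.286  1.083  0.502] open 0.8886230856940963 t 23.175
scene (array([-34.975,  -3.426,  -0.03 ]), np.float64(0.0365566611289978))
top (array([-33.572,   0.729,   0.001]), np.float64(0.044903457164764404))
(array([-34.126,  -0.036,   0.008]), np.float64(0.11866867542266846))
```

View pics/g7.png

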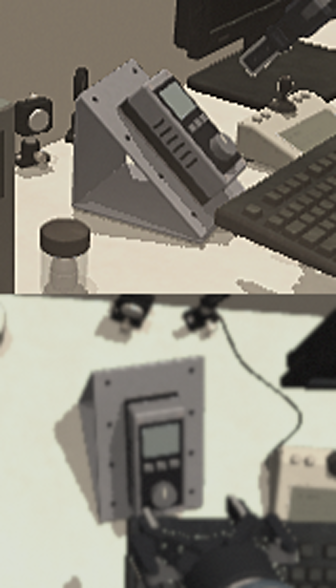

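The picture shows the controller hanging flat on the panel, window at the top and dial at the bottom. The mask fit puts its centre 34 mm below the screw, which is the home position, and the gripper is clear of it.

```bash
python3 -c "
from rig import r
print(r.sign_off())"
```

```text
the job is handed in; nothing more can be done
None
```

The controller was rolled onto its back with the dial up, then hung on the stand's screw right way up. It slid down until it stopped at the slot end, was released, and the job was handed in at about 23.5 s; no bystander was touched as far as the pictures show.

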